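# Bring the open side of the foam tray round to the hot-air welder

### The arm

A 7-joint arm with a two-finger parallel gripper is mounted at the origin on the work surface. World frame = base frame: x ahead of the robot, y to its left, z up, the work surface at z = 0. Lengths are in mm, angles in rad, forces in N, time in s.
With the tool pointing down it reaches from about 400 to 875 mm from the base axis. Payload 19.3 kg.
Tool frame: the origin (TCP) lies at the very end of the fingers, on their centre line; the grasp point (between the pads) lies 19 mm behind it (grip_point_offset is the z of the grasp point in the tool frame, in mm); z points along the fingers, y is the line along which they close (so a half turn about z gives the same grasp; the last joint's range is limited). The gripper opens to 85 mm and grips with 20 to 120 N. Pads are 22 mm wide; open, the fingers measure 114 mm over their backs; the gripper's body (76 mm by 85 mm) begins 54 mm behind the grasp point. The pads swing forward as they close: fully open they stand 13 mm farther back than shut.
Start: joints at [1.058, 0.521, -0.036, 1.599, 0.021, 1.021, -0.113], TCP at [267.767, -564.726, 231.291] pointing down, gripper open.
Joint ranges: [-2.91, 2.91], [-0.3, 2.13], [-1.5, 1.42], [0.17, 2.43], [-1.26, 4.41], [0.16, 1.93], [-2.52, 2.52]. Speed limits (rad/s): [1.89, 1.89, 2.39, 2.39, 3.01, 3.01, 3.01].

### API

Orientations are given as a 3x3 rotation matrix whose columns are the frame's x, y, z axes.
In Python, from workcell import movep, movel, goto_joints, open_gripper, clamp, wait, inverse_kinematics, read_state, camera, PlanningError, finish_job, grip_point_offset gives the robot as it stands. Calls block until the motion is done:
- movep(position, orientation): joint-space move of the TCP to a pose.
- movel(position, frame=None, max_speed=150, guard=None): straight line of the TCP; frame=None keeps the orientation; max_speed is the mean speed in mm/s. With guard (N) it stops when the force on the tool has changed by that much, and returns True; else False.
- goto_joints(angles): joint-space move.
- open_gripper() and clamp(): open the fingers fully, or close them until they stop; the grip force is fixed at half the most.
- wait(seconds).
- inverse_kinematics(position, orientation): joint angles nearest the present ones, or None.
- read_state(): the state.
- camera(name): name is "scene" or "top" or "wrist"; returns a dict with "image" (480x640x3 uint8, blue, green, red), "range_z" (480x640 float32, mm along the optical axis (not along the pixel's ray), 0 where there is no reading), "fx", "fy", "cx", "cy" (pixels), "cam_to_world" (4x4, takes a point from camera to world coordinates). Camera axes: x right, y up, looking along -z (the intrinsics and any distortion apply to the point x, -y, -z); pixel columns grow to the right and rows downward; lengths in mm; the calibration is good to about 2 mm. The wrist camera is an equidistant fisheye: a pixel r from the principal point sees the ray r / f radians off the axis. A picture is of the moment at which its call begins.
A pose or a line that the arm cannot do raises PlanningError and nothing moves.
- finish_job(): hands the job in; it is judged then, once.
The state is a dict: "time": time; "qpos": joint angles; "qvel": joint speeds; "joint_efforts": joint torques, N m; "eef_pos": TCP position; "tool_rot": TCP orientation; "ft_force": force on the tool from outside, world axes, zero at the start; "torque": the same for the moment, N m; "finger_gap": finger opening in mm; "gripper_force": force on a finger pad.
Only numpy, scipy, OpenCV 4.12 (cv2) and the standard library are available. Lean on these libraries where they do the work, as an engineer would, in place of code of your own. Each camera call takes 0.05 s, during which the arm holds its last target. There are 200 camera calls.

### The job

Turn the small four-armed turntable, by pushing lightly on one of its arms with a fingertip, until the open side of the foam tray on it squarely faces the nozzle of the parked hot-air welder, ready for the last wall to be welded in; turn it whichever way you like. Nothing needs gripping and nothing may be lifted: the tray must ride round in its place on the disc, and its walls are still soft and the nozzle is hot, so touch neither the tray nor the welder. Leave the other things on the bench where they are.

Things in the scene. Friction and masses are not known exactly. Their poses are not given: they have to be found in the camera images.
- turntable: Green cast foot, 136 mm across, of a bench turntable, fixed, standing on a 3 mm grey heat-proof board. Origin on the vertical turning axis, at the foot's underside, 3 mm above the bench. The column above the foot is 72 mm across or less, up to 44 mm above the bench; the rotor with four arms turns above it.
- spoke_end (a point): Outer end of one of the rotor's four arms, 151 mm from the axis, 53 mm above the bench. x points outward along this arm, z up; turns with the rotor. The other arms are alike, 90 degrees apart: level aluminium square tubes 16 mm wide, lower face 45 mm, upper face 61 mm above the bench, black end cap (18.5 mm wide, outer 10 mm). Below the arms, outside the foot, is free space.
- disc_centre (a point): Centre of the upper face of the plywood disc that lies on the arms, on the turning axis, 69 mm above the bench. The disc has 80 mm radius, so that each arm sticks out 71 mm beyond it. Axes as spoke_end's.
- rotor (a joint): Turn of the rotor since the start, rad, counter-clockwise seen from above; starts at 0, no stops, turns without end either way. Bearing friction is about 0.2 N m (1.5 N pushed near an arm's end); it stays where it is left and hardly coasts.
- tray: Half-built foam tray (pink antistatic floor, white walls), 140 x 140 mm, 40 mm high, 45 g, lying loose near the middle of the disc (within 6 mm of the axis). Origin at the centre of its underside. Floor 12 mm, walls 18 mm thick, on the -x, +y and -y sides; the +x side is open (no wall). At the start +x lies within about 3 degrees of the arm of spoke_end.
- tray_open_side (a point): Middle of the tray's open side, 70 mm from the tray's origin along its +x, 20 mm above its underside; axes as the tray's.
- welder: Hot-air hand welder (green handle, black flange, steel tube and flat steel nozzle) parked level in a dark steel cradle, fixed, aiming at the turntable (past its axis by 10 mm at most). Origin 3 mm above the bench, straight below the nozzle mouth; x points the way it blows, the gun reaches 0.41 m back along -x; 69 mm across at its thickest, its top 115 mm above its origin.
- nozzle (a point): Middle of the welder's nozzle mouth (34 x 8 mm), 80 mm above the welder's origin, 0.18 to 0.21 m from the turntable's axis. Axes as the welder's.
- wall_piece: Bystander: the tray's last foam wall, 104 x 18 x 28 mm, lying on the board. Origin under its centre.
- spare_nozzle: Bystander: steel nozzle standing upright, 34 mm across, 60 mm high. Origin under its centre.
- knife: Bystander: yellow utility knife, shut, 135 x 22 x 17 mm, lying along its x. Origin underneath, near its middle.
- roller: Bystander: seam roller with a wooden handle, 150 x 40 x 30 mm, lying along its x. Origin underneath.
- tape: Bystander: blue tape measure, 66 x 34 x 58 mm high, standing. Origin under its centre.
- tin: Bystander: open green tin, 68 mm across, 85 mm high. Origin under its centre.
- offcut: Bystander: foam offcut, 70 x 50 x 45 mm high. Origin under its centre.
Things that resemble listed ones, but are neither listed nor needed, are in the scene too. There is more than one size of the tray; the one meant has the size given above.

How it is judged (in metres and radians):
On the way:
1. the turntable is being turned by a fingertip pushing on it (contact force between the fingers and rotor above 0.2 N and (value of joint rotor above 0.15 rad or value of joint rotor below -0.15 rad)), for 0.05 s.
At the end, for the whole second after the job is handed in: The nozzle lies in front of the tray's open side, within 20 mm of the tray's middle line (about 6 degrees); the tray lies flat on the disc within 15 mm of the axis; all is at rest (y of nozzle in the frame of tray between -0.02 and 0.02 m and x of nozzle in the frame of tray above 0.1 m and horizontal distance between tray and turntable below 0.015 m and height (world z) of tray between 0.064 and 0.075 m and angle between tray's own z axis and vertical below 0.05 rad and velocity of joint rotor between -0.03 and 0.03 rad/s and linear speed of tray below 0.02 m/s); the robot touches nothing.
It fails at once if the foam tray is touched by the robot (contact force between any of the fingers, the arm and tray above 0.3 N).
It fails at once if the welder is touched (contact force between any of the fingers, the arm and welder above 0.5 N).
It fails at once if the tray is lifted, tipped or shifted from its place on the disc (height (world z) of tray above 0.085 m or angle between tray's own z axis and vertical above 0.15 rad or horizontal distance between tray and turntable above 0.02 m or angle between the x axis of tray and the x axis of spoke_end, either way round above 0.25 rad).
It fails at once if the turntable is gripped or shoved hard (over 25 N) (contact force between the fingers and rotor above 25 N).
It fails at once if another thing on the bench is moved more than 20 mm (distance of any of wall_piece, spare_nozzle, knife, roller, tape, tin, offcut from where it was at the start of the episode above 0.02 m).
It also fails if it takes over 51 s, if anything falls off the work surface, if the arm or the gripper's body presses on something with over 40 N, if the wrist force passes 120 N, or if a joint passes its speed limit or range.

## Working session

There is one attempt and no reset: what is moved stays moved. The work goes in short steps, each a Python script; the robot and the scene stay as the last script left them, time stands still between calls to the robot, and variables do not carry over. Pictures are saved under pics/ and viewed, at most 10 in all, crops included, and the job is handed in when it is done.

```bash
ls; mkdir -p pics
python3 - <<'E'
from workcell import *
import cv2,numpy as np,pickle
d={}
for n in("scene","top"):
    c=camera(n);d[n]=c;cv2.imwrite(f"pics/{n}0.png",c["image"]);print(n,c["fx"],c["cx"],c["cy"],np.round(c["cam_to_world"],3).tolist(),[k for k in c])
pickle.dump(d,open("c0.pkl","wb"));print(read_state()["time"])
E
```

```text
pics
scene 443.8652160532356 320.4259665173357 227.79783757039363 [[0.631, -0.467, 0.62, 1150.37], [0.776, 0.377, -0.506, -409.563], [0.002, 0.8, 0.6, 712.024], [0.0, 0.0, 0.0, 1.0]] ['image', 'range_z', 'fx', 'fy', 'cx', 'cy', 'cam_to_world']
top 590.7808194398182 325.0583817252405 248.15423810447933 [[0.015, 0.979, -0.202, 222.593], [-1.0, 0.014, -0.005, 115.726], [-0.002, 0.202, 0.979, 1549.967], [0.0, 0.0, 0.0, 1.0]] ['image', 'range_z', 'fx', 'fy', 'cx', 'cy', 'cam_to_world']
0.1
```

View pics/scene0.png

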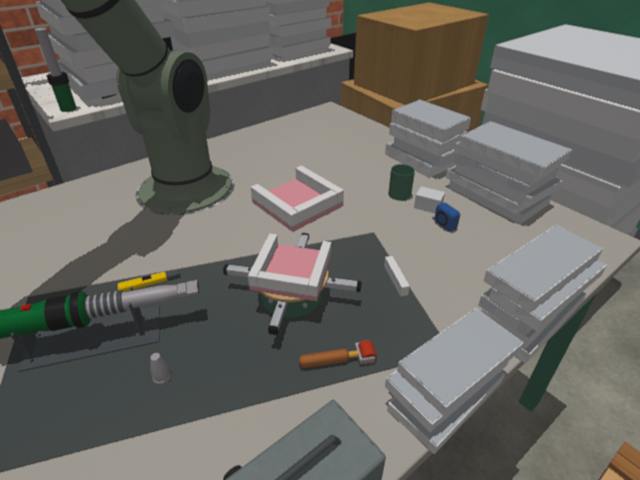

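View pics/top0.png

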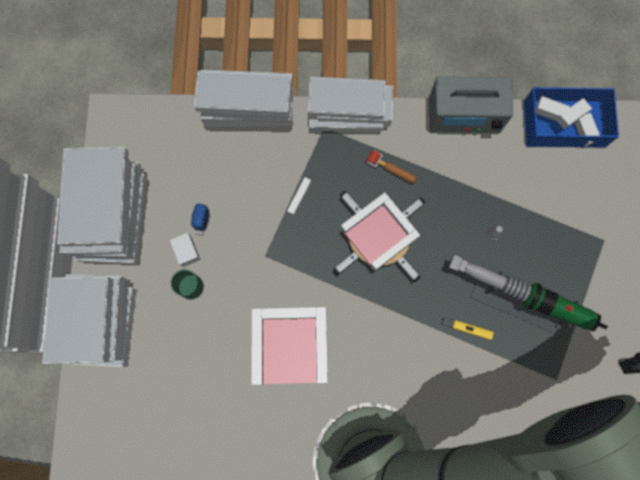

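The scene view shows the tray (292,265) open toward the robot base, and the welder nozzle at (190,288). In the top view the rotor is at about (380,235), with arm ends at (348,200), (416,205), (343,270) and (412,275), and the nozzle mouth at about (455,263).

```bash
cat > h.py <<'E'
import numpy as np,cv2
def cloud(c):
    v,u=np.mgrid[:480,:640];r=c["range_z"].astype(float)
    p=np.stack([(u-c["cx"])/c["fx"]*r,-(v-c["cy"])/c["fy"]*r,-r],-1)
    M=c["cam_to_world"];w=p@M[:3,:3].T+M[:3,3];w[r==0]=np.nan;return w
def masks(c):
    b,g,r=[c["image"][...,i].astype(int) for i in range(3)]
    pink=(r>170)&(r-g>40)&(r-b>40); white=(r>185)&(abs(r-b)<30)
    return pink,white
E
python3 - <<'E'
import pickle;from h import *
d=pickle.load(open("c0.pkl","rb"))
for n in d:
    c=d[n];w=cloud(c);z=w[...,2];P,W=masks(c)
    T=(z>75)&(z<87)&P; lab=cv2.connectedComponents(T.astype(np.uint8))
    for k in range(1,lab[0]):
        q=w[lab[1]==k]
        if len(q)>300: R=cv2.minAreaRect(q[:,:2].astype(np.float32));print(n,"floor",R,q[:,2].mean());cen=np.array(R[0])
    rd=np.hypot(w[...,0]-cen[0],w[...,1]-cen[1])
    rim=w[(z>101)&(z<117)&(rd<120)];R=cv2.minAreaRect(rim[:,:2].astype(np.float32));print("rim",R,len(rim),rim[:,2].mean(),cv2.boxPoints(R).round(0).tolist())
    A=((z>48)&(z<67)&(rd>95)&(rd<165)).astype(np.uint8);N,L=cv2.connectedComponents(A)
    for k in range(1,N):
        q=w[L==k]
        if len(q)>40:
            m=q.mean(0);f=cv2.fitLine(q[:,:2].astype(np.float32),2,0,.01,.01).ravel();o=f[:2]*np.sign(f[:2]@(m[:2]-cen))
            print("arm",len(q),m.round(1),"dir deg",np.degrees(np.arctan2(o[1],o[0])).round(1),"end proj",((q[:,:2]-cen)@o).max().round(1))
    # welder: points z 70-125 with rd 150..450
    G=((z>70)&(z<105)&(rd>165)&(rd<300)&(w[...,1]<cen[1])).astype(np.uint8);N,L=cv2.connectedComponents(G)
    for k in range(1,N):
        q=w[L==k]
        if len(q)>60:
            f=cv2.fitLine(q[:,:2].astype(np.float32),2,0,.01,.01).ravel();dd=np.hypot(*(q[:,:2]-cen).T);near=q[dd<dd.min()+10]
            print("tube",len(q),q.mean(0).round(1),f.round(3),"near",near.mean(0).round(1),dd.min().round(1),q.max(0).round(0),q.min(0).round(0))
E
```

```text
scene floor ((552.7481079101562, 1.2791671752929688), (95.10243225097656, 93.36599731445312), 37.68871307373047) 82.79591202898831
rim ((570.0875244140625, -15.008842468261719), (141.19216918945312, 143.6652069091797), 38.50444412231445) 1473 109.55015826259653 [[470.0, -3.0], [560.0, -115.0], [670.0, -27.0], [581.0, 85.0]]
arm 73 [482.   86.3  61.5] dir deg 129.0 end proj 126.9
arm 242 [478.3 -98.3  59.5] dir deg -139.8 end proj 150.4
arm 289 [662.8  59.2  59.3] dir deg 40.7 end proj 150.9
arm 298 [636.8 -94.   61.8] dir deg -50.2 end proj 164.3
tube 778 [ 485.1 -244.    91.2] [ 3.17000e-01  9.48000e-01  4.85083e+02 -2.43956e+02] near [ 498.5 -198.9   87.9] 202.2 [ 516. -190.  102.] [ 453. -289.   72.]
top floor ((563.5047607421875, -5.98468017578125), (96.75910949707031, 121.50926208496094), 37.853912353515625) 80.76009894978573
rim ((567.7578735351562, -16.037811279296875), (141.59129333496094, 141.76495361328125), 38.50425338745117) 1130 108.40732150974438 [[468.0, -5.0], [556.0, -116.0], [667.0, -27.0], [579.0, 84.0]]
arm 128 [660.   64.7  59.8] dir deg 40.7 end proj 143.5
arm 154 [ 641.3 -108.    60.2] dir deg -48.4 end proj 160.1
arm 120 [481.2  79.3  60.2] dir deg 130.2 end proj 140.9
arm 168 [473.5 -94.8  60. ] dir deg -140.0 end proj 157.0
tube 503 [ 475.1 -240.    91.7] [ 4.23000e-01  9.06000e-01  4.75091e+02 -2.40046e+02] near [ 493.5 -199.1   86.5] 200.4 [ 510. -191.  105.] [ 443. -290.   78.]
```

```bash
cat >> h.py <<'E'
def inter():
    p1,p2=np.array([660,64.7]),np.array([473.5,-94.8]);p3,p4=np.array([641.3,-108]),np.array([481.2,79.3])
    s=np.linalg.solve(np.c_[p2-p1,-(p4-p3)],p3-p1);return p1+s[0]*(p2-p1)
AX=inter()
def pose(deg,r,z,s=1):
    a=np.radians(deg);u=np.array([np.cos(a),np.sin(a),0]);t=np.array([-u[1],u[0],0])
    return np.r_[AX+r*u[:2],z].tolist(),np.c_[-s*u,s*t,[0,0,-1]]
E
python3 - <<'E'
from h import *;from workcell import *
print(AX)
n=np.array([496,-196]);d=n-AX;print(np.hypot(*d),np.degrees(np.arctan2(d[1],d[0])))
for s in(1,-1):
  for a in(-72,-40,-10,20,60):
    for z in (47,200):
      q=inverse_kinematics(*pose(a,135,z,s));print(s,a,z,None if q is None else np.round(q,2))
E
```

```text
[563.91835981 -17.47169764]
191.01114716726153 -110.82855128019528
1 -72 47 [ 0.39  0.77 -0.37  1.71  0.39  0.73  0.13]
1 -72 200 [ 0.46  0.59 -0.48  1.62  0.31  1.01  0.2 ]
1 -40 47 [ 0.36  0.86 -0.47  1.56  0.48  0.84  0.58]
1 -40 200 [ 0.44  0.7  -0.62  1.46  0.43  1.12  0.62]
1 -10 47 [ 0.35  0.93 -0.64  1.48  0.63  0.95  0.92]
1 -10 200 [ 0.39  0.77 -0.74  1.39  0.53  1.19  0.99]
1 20 47 [ 0.33  0.96 -0.79  1.5   0.76  1.    1.26]
1 20 200 [ 0.34  0.78 -0.83  1.41  0.59  1.21  1.37]
1 60 47 [ 0.46  1.17 -1.28  1.64  1.17  1.28  1.56]
1 60 200 [ 0.46  0.91 -1.28  1.55  0.88  1.35  1.71]
-1 -72 47 [-0.04  0.78  0.28  1.74 -0.31  0.67 -2.42]
-1 -72 200 [-0.06  0.57  0.3   1.65 -0.2   0.95 -2.51]
-1 -40 47 [-0.03  0.83  0.16  1.58 -0.17  0.75 -2.06]
-1 -40 200 [ 0.    0.64  0.11  1.49 -0.07  1.02 -2.14]
-1 -10 47 [-0.04  0.85  0.02  1.51 -0.02  0.79 -1.76]
-1 -10 200 [-0.    0.67 -0.04  1.41  0.03  1.06 -1.79]
-1 20 47 [-0.02  0.84 -0.17  1.52  0.18  0.8  -1.49]
-1 20 200 [ 0.02  0.67 -0.24  1.43  0.17  1.07 -1.48]
-1 60 47 [-0.04  0.79 -0.32  1.67  0.34  0.74 -1.05]
-1 60 200 [ 0.06  0.61 -0.47  1.57  0.31  1.03 -1.02]
```

Run:
```python
from h import *;from workcell import *
clamp()
movep(*pose(-72,137,220))
s=read_state();print(s["time"],s["finger_gap"],np.round(s["eef_pos"]),np.round(s["qpos"],2))
c=camera("top");cv2.imwrite("pics/top1.png",c["image"][120:320,220:520].repeat(2,0).repeat(2,1))
c=camera("wrist");cv2.imwrite("pics/w1.png",c["image"])
```

```text
2.8083 -0.013860634075867427 [ 606. -149.  220.] [ 0.47  0.57 -0.48  1.6   0.29  1.05  0.22]
```

View pics/w1.png

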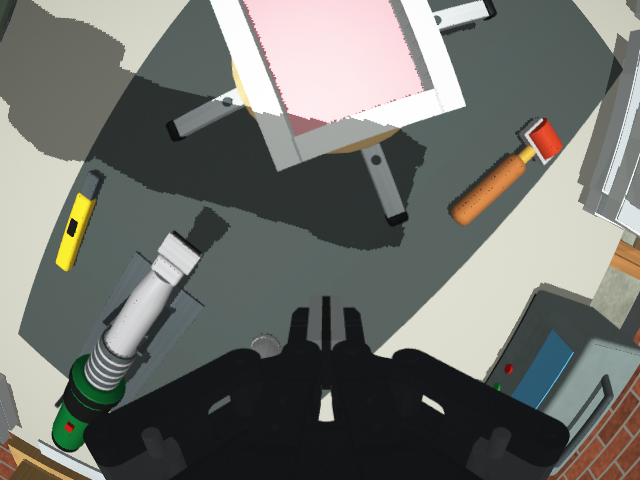

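The wrist view shows the arm to push at (385,185), cap at (397,217). The closed fingers (325,320) are outside the disc with free bench below them, and the nozzle (178,255) is well to the left.

Run:
```python
from h import *;from workcell import *
c=camera("wrist");s=read_state()
print("cam in tool",np.round(np.array(s["tool_rot"]).T@(c["cam_to_world"][:3,3]-s["eef_pos"])))
movel(pose(-72,137,47)[0],max_speed=120)
print(read_state()["time"],read_state()["ft_force"])
hit=None
a=-72
while a<-54:
    a+=2
    h=movel(*pose(a,137,47),max_speed=40,guard=1.2)
    f=np.array(read_state()["ft_force"]);print(a,h,f.round(2))
    if h: break
s=read_state();d=np.array(s["eef_pos"][:2])-AX;print(s["time"],np.degrees(np.arctan2(d[1],d[0])),np.hypot(*d))
```

```text
cam in tool [  78.   -1. -142.]
4.55 [ 0.69768379 -0.13122254 -0.11840519]
-70 True [0.38 0.64 0.04]
4.7583 -69.86158075345475 137.07924858279767
```

```bash
cat >> h.py <<'E'
def push(a0,a1,step=12,speed=60):
    from workcell import movel,read_state
    n=int(np.ceil(abs(a1-a0)/step));fm=0
    for a in np.linspace(a0,a1,n+1)[1:]:
        movel(*pose(a,137,47),max_speed=speed);fm=max(fm,np.hypot(*read_state()["ft_force"][:2]))
    s=read_state();d=np.array(s["eef_pos"][:2])-AX
    print("t",round(s["time"],2),"at",np.degrees(np.arctan2(d[1],d[0])).round(2),"f",round(fm,2))
def meas(name="top"):
    from workcell import camera
    c=camera(name);w=cloud(c);z=w[...,2];rd=np.hypot(w[...,0]-AX[0],w[...,1]-AX[1]);P,W=masks(c)
    rim=w[(z>101)&(z<117)&(rd<112)&W];q=w[P&(z>75)&(z<87)&(rd<112)]
    R=cv2.minAreaRect(rim[:,:2].astype(np.float32));cen=np.array(R[0]);o=q[:,:2].mean(0)-cen
    a=R[2]+90*np.arange(4);o_a=np.degrees(np.arctan2(o[1],o[0]))
    k=np.argmin(abs((a-o_a+180)%360-180));a=(a[k]+180)%360-180
    u=np.array([np.cos(np.radians(a)),np.sin(np.radians(a))]);nz=np.array([496,-196])-cen
    print(name,"cen",cen.round(1),"size",np.round(R[1],1),"open dir",round(a,1),"raw",o_a.round(1),"nozzle in tray",(nz@u).round(1),(u[0]*nz[1]-u[1]*nz[0]).round(1))
    return c
E
python3 - <<'E'
from h import *
push(-69.9,-46,8,40);meas();meas("scene")
E
```

```text
t 6.65 at -46.06 f 1.2
top cen [567.6 -15.8] size [140.4 140. ] open dir 140.3 raw 125.8 nozzle in tray -60.1 184.4
scene cen [594.4  16.8] size [ 57.3 143.8] open dir 140.5 raw 168.0 nozzle in tray -59.3 226.8
```

Run:
```python
from h import *
push(-46,10,12,60);meas();push(10,50,12,60);c=meas()
cv2.imwrite("pics/top2.png",c["image"][120:340,230:530].repeat(2,0).repeat(2,1))
```

```text
t 9.71 at 9.78 f 1.48
top cen [549.8  29.9] size [141.2  49. ] open dir -73.2 raw -107.5 nozzle in tray 200.8 -116.7
t 11.96 at 49.79 f 0.53
top cen [519.1  37.6] size [93.1 20.5] open dir -39.4 raw -66.4 nozzle in tray 130.4 -195.1
```

View pics/top2.png

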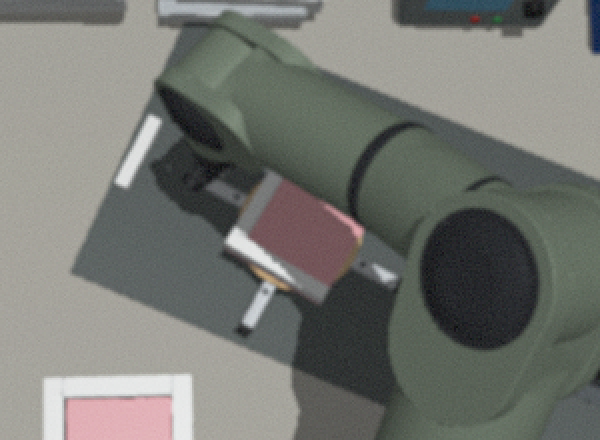

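The crop shows the tray turned with its open side now lower-right, but the robot arm hides part of it. Next I push on to just short of the goal, then back off and lift clear to measure.

Run:
```python
from h import *;from workcell import *
push(49.8,60,6,40)
push(60,50,12,60)
movel(pose(50,137,200)[0],max_speed=150)
movep(*pose(-20,200,230))
c=meas();meas("scene");print(read_state()["time"])
cv2.imwrite("pics/top3.png",c["image"][120:340,230:530].repeat(2,0).repeat(2,1))
```

```text
t 12.91 at 59.98 f 0.77
t 13.46 at 50.14 f 0.48
top cen [562.7 -16.3] size [137.9 141.8] open dir 69.7 raw 97.3 nozzle in tray -191.7 0.2
scene cen [564.7 -16.5] size [105.4 168.8] open dir 173.7 raw -154.9 nozzle in tray 48.7 185.9
15.55
```

View pics/top3.png

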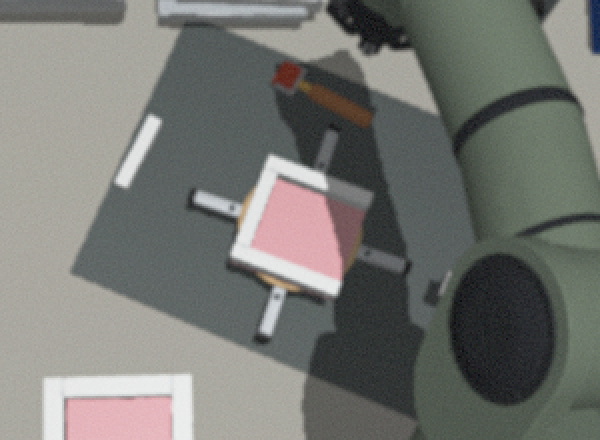

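The top view shows the open side facing right toward the nozzle at (440,285). The measured tray direction is -110.3°, with the nozzle 192 mm in front and about 0 mm off the middle line. The tray is centred and the robot is clear, so I'm handing in.

```bash
python3 -c "
from workcell import *
wait(0.3);print(finish_job())"
```

```text
the job is handed in; nothing more can be done
None
```

I turned the turntable about 120° counter-clockwise and handed the job in at about 16 s; my last measurement puts the nozzle about 192 mm in front of the tray's open side and within 1 mm of its middle line (estimated accurate to about 5 mm), but no verdict came back.

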